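# Lock the headlamp cradle and pull its LED driver

### The job

A headlamp lies lens-down in a rocking bench cradle. Slide the cradle's bolt fully home into its keeper so that the headlamp cannot rock; then squeeze the two side catches of the module with the finned aluminium top together, draw it straight up out of its bay and finish while still holding it by its pinched catches, level and still, about 10 cm above where it sat. Leave the plain-topped module in its bay and the other things on the bench where they lie.

Things in the scene. Friction and masses are not known exactly. Their poses are not given: they have to be found in the camera images.
- stand: fixed bench stand: steel base x -200..130, y +-200 mm, origin on the bench, z up, its -x side (with the bolt) to the robot. Headlamp and tray span x +-105, y +-185 mm, rear deck 143 mm above the bench. Two module bays at (-38, 50) and (38, 50) mm: black towers 66 x 69 mm, rim 185 mm above the bench; the rest of the lamp stays under 170 mm
- bolt (a joint): barrel bolt on the stand's near side, sliding along the stand's +y: 0 = drawn back, 0.040 m = fully home (end stop), tip 40 mm on through the keeper staple of the cradle; starts between 0 and 0.008; stays where it is left; about 2.5 N to slide
- bolt_knob (a point): top of the bolt's upright steel knob, a 12 mm round post; its upper 24 mm stand free above the straps and keeper (their tops are 85 mm above the bench, the knob's top is 112 mm). Moves with the bolt
- cradle (a joint): tilt of the cradle with the headlamp on its trunnions, rad: 0 = level on its rubber stops (start), grows to 0.3 as its near side is pulled up; loose until the bolt is home, then held within about 0.02
- driver: wanted LED driver: black plug-in cassette 56 x 26 x 65 mm with a finned aluminium top and a grey sprung catch on its +y and -y sides; origin under its centre, z up, axes parallel to the stand's. In either bay, 42 mm deep, origin 143 mm above the bench; barbs under the bay's lips hold it until both catches are pinched; 0.12 to 0.22 kg
- driver_left (a joint): catch on the driver's +y side, pivoting at its foot: 0 = sprung out (engaged), 0.17 rad = pressed right in (stop); free above about 0.12. Finger tabs 30 mm wide (x), 49 to 69 mm above the module's underside, 7 to 27 mm over the bay's rim; 62 mm over both tabs when out, 40 mm when pinched; up to 6 N a side
- driver_right (a joint): the same on the driver's -y side
- control: the other module, same cassette with the same two catches but a flat plain black top (59 mm tall); in the other bay; to be left
- spray_can: bystander: upright can 60 mm wide, 190 mm tall; origin under its centre
- tape_roll: bystander: flat-lying roll, 96 mm wide, 24 mm tall; origin under its centre
- screwdriver: bystander: screwdriver 190 mm long lying along its x; origin under its middle
- bulb: bystander: small metal-based bulb standing, 41 mm wide, 48 mm tall; origin under its centre
- dust_cap: bystander: loose round rubber cap 92 mm wide, 29 mm tall; origin under its centre
- pry_bar: bystander: flat plastic trim tool 185 mm long, lying along its x; origin under its handle
Things that resemble listed ones, but are neither listed nor needed, are in the scene too. What is shaped like the driver but orange is not meant.

How it is judged:
On the way, in this order (a step that is already met when the one before it is completed fails the run):
1. the bolt is fully home in the keeper while the driver module still sits in its bay (value of joint bolt above 0.035 m and height (world z) of driver below 0.15 m), for 0.2 s.
2. with the bolt home, both catches of the driver are pinched in by the fingers while it still sits in its bay (value of joint bolt above 0.035 m and value of joint each of driver_left, driver_right above 0.125 rad and contact force between the fingers and driver above 3 N and height (world z) of driver below 0.155 m), for 0.1 s.
At the end, for the whole second after the job is handed in: bolt within 5 mm of home, cradle level; the finned driver held by the fingers with both catches pinched (over 0.125 rad), underside over 215 mm above the bench (72 mm above its seat), level within 0.25 rad, still, touching neither headlamp nor the other module, which stays within 12 mm (value of joint bolt above 0.035 m and value of joint cradle below 0.03 rad and height (world z) of driver above 0.215 m and value of joint each of driver_left, driver_right above 0.125 rad and contact force between the fingers and driver above 3 N and contact force between driver and stand below 0.2 N and contact force between driver and control below 0.2 N and angle between driver's own z axis and vertical below 0.25 rad and linear speed of driver below 0.04 m/s and distance of control from where it was at the start of the episode below 0.012 m); the arm keeps its last pose, push and grip.
It fails at once if the plain-topped module is pulled out of its bay (distance of control from where it was at the start of the episode above 0.02 m).
It fails at once if a bystander on the bench is disturbed (moved over 30 mm) (distance of any of spray_can, tape_roll, screwdriver, bulb, dust_cap, pry_bar from where it was at the start of the episode above 0.03 m).
It also fails if it takes over 42 s, if anything falls off the work surface, if the arm or the gripper's body presses on something with over 40 N, if the wrist force passes 120 N, or if a joint passes its speed limit or range.

### The arm

A 6-joint arm with a two-finger parallel gripper is mounted at the origin on the work surface. World frame = base frame: x ahead of the robot, y to its left, z up, the work surface at z = 0. Lengths are in m, angles in rad, forces in N, time in s.
With the tool pointing down it reaches from about 0.35 to 0.775 m from the base axis. Payload 5.5 kg.
Tool frame: the origin (TCP) lies at the very end of the fingers, on their centre line; the grasp point (between the pads) lies 19 mm behind it; z points along the fingers, y is the line along which they close (so a half turn about z gives the same grasp; the last joint's range is limited). The gripper opens to 85 mm and grips with 20 to 120 N. Pads are 22 mm wide; open, the fingers measure 114 mm over their backs; the gripper's body (76 mm by 85 mm) begins 54 mm behind the grasp point. The pads swing forward as they close: fully open they stand 13 mm farther back than shut.
Start: joints at [-1.441, 0.313, 0.046, 1.304, 0, 1.431], TCP at [0.153, -0.554, 0.231] pointing down, gripper open.
Joint ranges: [-2.76, 2.76], [-0.86, 1.69], [-1.03, 1.26], [-2.2, 2.34], [-1.47, 1.5], [-3.14, 3.14]. Speed limits (rad/s): [2.57, 2.57, 3.14, 3.14, 3.14, 3.14].

### API

Orientations are given as a rotation vector (axis times angle).
In Python, from cell import env gives the robot as it stands.
- The arm moves only by the shell command python3 -m creep 'ROWS'. ROWS is JSON, one flat list of numbers, 5 for each row, row after row: the opening, from 0 (shut) to 1 (fully open), then the shift along the tool's x, y, z in mm, then the turn about the tool's z in rad. A call has 1 to 12 rows; each row shifts and turns the commanded pose from where the row before left it, along the tool's axes as they then stand; what a row does not reach is not made up. A row lasts 1/8 s, in which the tool goes at most 62.5 mm and 10.7 degrees, less where a joint would pass 70% of its speed; a pose out of reach is approached as far as the arm can. A call with a gripper value outside its range is refused whole. The fingers move at their own pace and stop on an object; the grip force is fixed at half the most. Time passes only in rows, so rows that do not move let the fingers close. It gives the time, the measured TCP pose, the force, the opening and the grip force at its end, in the units of the state.
- env.observe(): the state, without advancing time (a new reading comes with each control period).
- env.get_image(name): name is "scene" or "top" or "wrist"; returns a dict with "pixels" (384x512x3 uint8, blue, green, red), "intrinsics" (3x3 intrinsics, pixels), "k1" (the pictures are not rectified: a ray, as slopes to the right and down, at radius r is drawn at 1 + k1 r^2 times it, then the intrinsics apply), "camera_from_world" (4x4, takes a point from world to camera coordinates). Camera axes: x right, y up, looking along -z (the intrinsics and any distortion apply to the point x, -y, -z); pixel columns grow to the right and rows downward; lengths in m; the calibration is good to about 2 mm. A picture is of the moment at which its call begins. There is no depth.
- env.sign_off(): hands the job in; it is judged then, once.
The state is a dict: "clock": time; "q": joint angles; "joint_vel": joint speeds; "joint_efforts": joint torques, N m; "position": TCP position; "tool_rot": TCP orientation; "force": force on the tool from outside, world axes, zero at the start; "torque": the same for the moment, N m; "gripper_width": finger opening in m; "gripper_force": force on a finger pad.
Only numpy, scipy, OpenCV 4.12 (cv2) and the standard library are available. Lean on these libraries where they do the work, as an engineer would, in place of code of your own. Each camera call takes 0.05 s, during which the arm holds its last target. There are 200 camera calls.

## Working session

There is one attempt and no reset: what is moved stays moved. The work goes in short steps, Python scripts to look and compute and a shell command to move; the robot and the scene stay as the last step left them, time stands still between calls to the robot, and variables do not carry over. Pictures are saved under pics/ and viewed, at most 10 in all, crops included, and the job is handed in when it is done.

```bash
mkdir -p pics; ls
cat > h.py <<'E'
from cell import env
import numpy as np, cv2
def shot(n):
    d=env.get_image(n); np.save(f'/tmp/{n}.npy',d['pixels']); return d
def ray(d,u,v):
    K=np.array(d['intrinsics']);k=d['k1']
    x,y=(u-K[0,2])/K[0,0],(v-K[1,2])/K[1,1]
    a,b=x,y
    for _ in range(30):
        s=1+k*(a*a+b*b);a,b=x/s,y/s
    T=np.array(d['camera_from_world']);R=T[:3,:3];o=-R.T@T[:3,3]
    r=R.T@np.array([a,-b,-1]);return o,r/np.linalg.norm(r)
def plane(d,u,v,z):
    o,r=ray(d,u,v);return o+r*(z-o[2])/r[2]
def proj(d,p):
    T=np.array(d['camera_from_world']);c=T[:3,:3]@np.array(p)+T[:3,3]
    a,b=c[0]/-c[2],-c[1]/-c[2];s=1+d['k1']*(a*a+b*b);K=np.array(d['intrinsics'])
    return K[0,0]*a*s+K[0,2],K[1,1]*b*s+K[1,2]
def tri(d1,p1,d2,p2):
    o1,r1=ray(d1,*p1);o2,r2=ray(d2,*p2)
    A=np.c_[r1,-r2];t=np.linalg.lstsq(A,o2-o1,rcond=None)[0]
    a,b=o1+t[0]*r1,o2+t[1]*r2
    return (a+b)/2,np.linalg.norm(a-b)
E
python3 - <<'E'
from h import *
import pickle
for n in('scene','top'):
    d=shot(n);pickle.dump(d,open(f'/tmp/{n}.pkl','wb'))
    cv2.imwrite(f'pics/{n}1.png',cv2.resize(d['pixels'],(800,600),interpolation=cv2.INTER_CUBIC))
    T=np.array(d['camera_from_world']);print(n,-T[:3,:3].T@T[:3,3])
print(env.observe())
E
```

```text
pics
scene [ 1.24484578 -0.55970001  1.32480203]
top [0.37743445 0.02068324 1.57558484]
{'clock': 0.1, 'q': array([-1.44058451e+00,  3.13927353e-01,  4.51004796e-02,  1.30361549e+00,
        3.06802839e-05,  1.43119124e+00]), 'joint_vel': array([-3.24556722e-04,  5.96408756e-05,  3.68012620e-03, -1.59413359e-03,
        1.65307873e-03,  1.92999930e-04]), 'joint_efforts': array([ 4.12847759e-03, -4.81721163e+01,  2.99246764e+01,  1.25975264e-02,
       -2.29144933e-05,  3.51332243e-07]), 'position': array([ 0.15320609, -0.55373996,  0.23050011]), 'tool_rot': array([-3.11141613e+00, -4.22321531e-01, -6.03038479e-05]), 'force': array([-0.04027394,  0.47986969, -0.19439175]), 'torque': array([ 0.00538063, -0.03008188, -0.0522929 ]), 'gripper_force': 0.0, 'gripper_width': 0.08533057724338554}
```

View pics/top1.png

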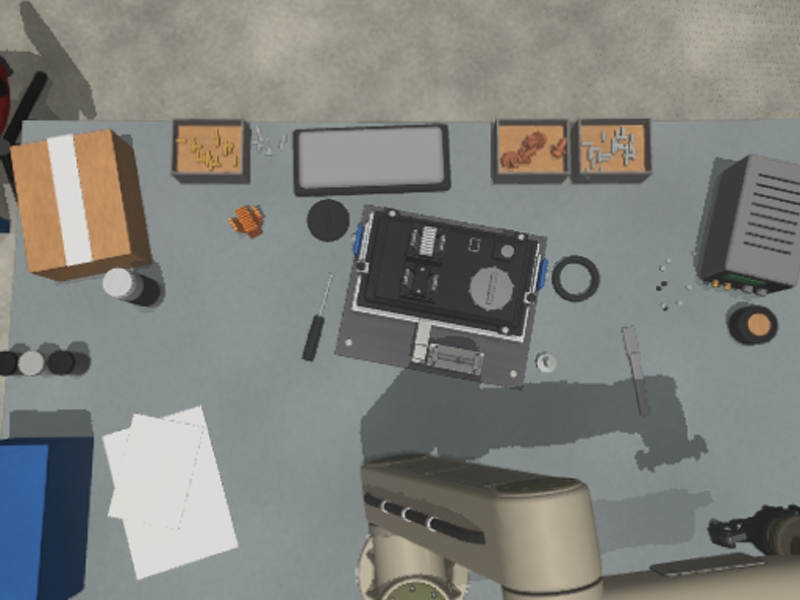

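View pics/scene1.png

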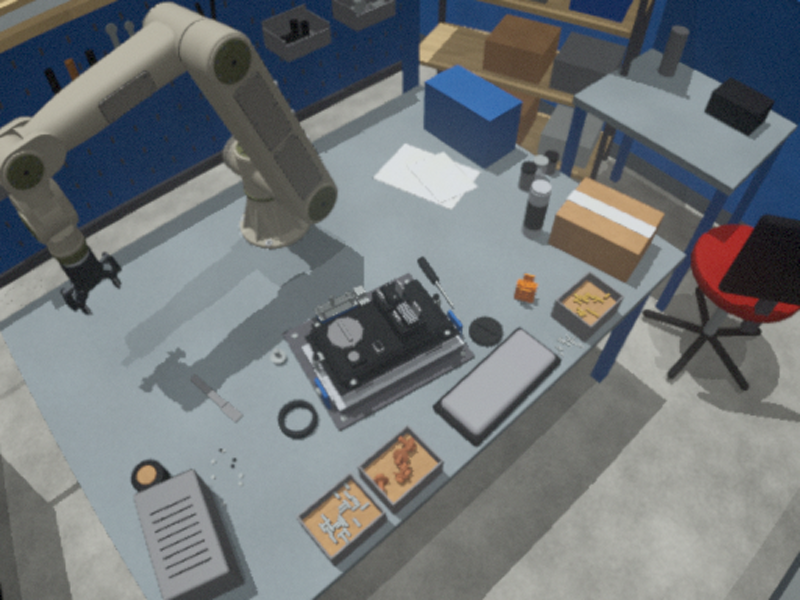

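The top view shows the stand rotated about 10°. The finned module is in the far bay at (427,241), the plain one in the near bay at (420,280), and the bolt is near (450,358). I'll zoom both views for the knob and fins.

Run:
```python
import pickle,cv2
from h import *
t=pickle.load(open('/tmp/top.pkl','rb'));s=pickle.load(open('/tmp/scene.pkl','rb'))
cv2.imwrite('pics/tz.png',cv2.resize(t['pixels'][128:253,208:358],None,fx=5,fy=5,interpolation=cv2.INTER_CUBIC)[:600])
cv2.imwrite('pics/sz.png',cv2.resize(s['pixels'][165:275,180:310],None,fx=5.4,fy=5.4,interpolation=cv2.INTER_CUBIC)[:600])
q=[plane(t,u*.64,v*.64,.01) for u,v in((366,206),(548,237),(522,388),(335,354))]
for p in q: print(p)
print([np.linalg.norm(q[i]-q[i-1]) for i in range(4)])
```

```text
[0.75716643 0.10110612 0.01      ]
[ 0.68876022 -0.28909597  0.01      ]
[ 0.36830652 -0.22727763  0.01      ]
[0.43835901 0.16432623 0.01      ]
[np.float64(0.3250153073008505), np.float64(0.39615284818938534), np.float64(0.32636188581129516), np.float64(0.39782022463126954)]
```

View pics/tz.png

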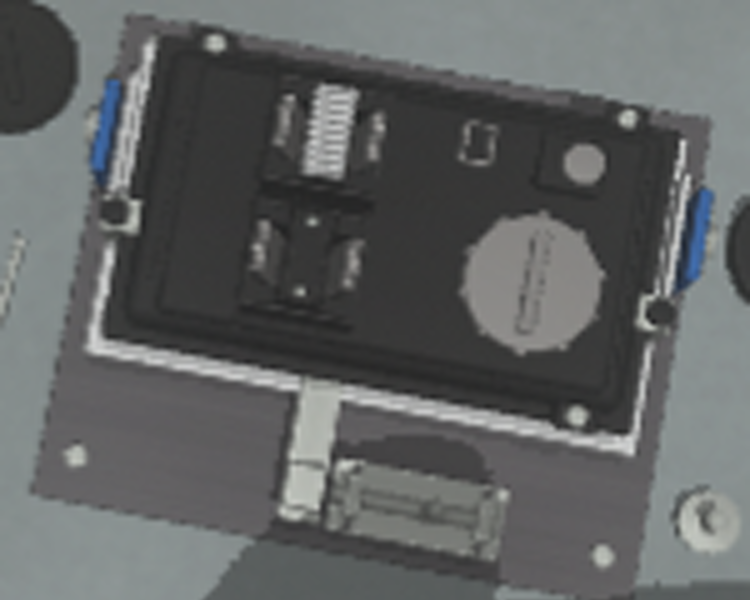

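View pics/sz.png

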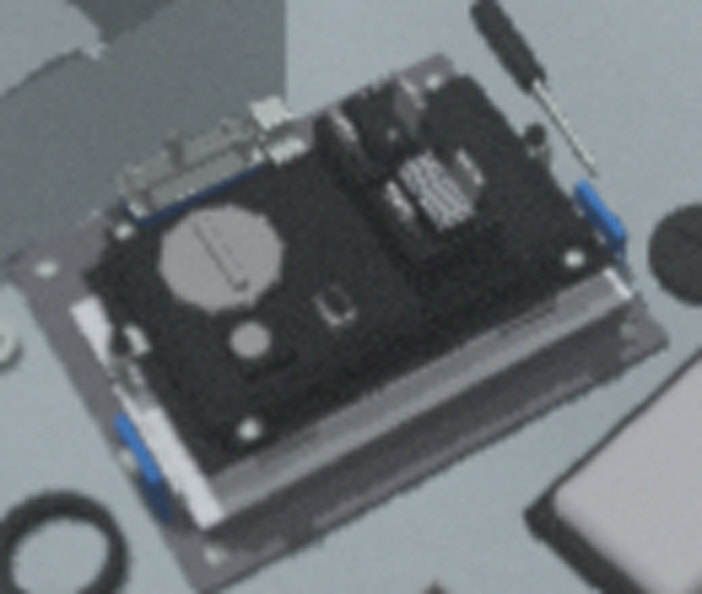

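The top zoom shows the fins centred at about (330,131), with grey catch tabs at (285,122) and (374,136), and the knob at about (432,508) over the straps. In the scene zoom the fins are at about (437,188) and the knob's top at about (173,136). Next: triangulate.

Run:
```python
import pickle,cv2
from h import *
t=pickle.load(open('/tmp/top.pkl','rb'));s=pickle.load(open('/tmp/scene.pkl','rb'))
T=lambda u,v:(208+u/5,128+v/5); S=lambda u,v:(180+u/5.4,165+v/5.4)
print('fins',tri(t,T(330,131),s,S(437,188)))
print('knob',tri(t,T(432,508),s,S(173,136)))
print('knob@.112',plane(t,*T(432,508),.112),plane(s,*S(173,136),.112))
for n,p in dict(finfar=(333,87),finnear=(325,175),tabL=(285,122),tabR=(374,136)).items(): print(n,plane(t,*T(*p),.21))
# fin mask: bright region in both
for d,f,box in((t,T,(300,80,360,182)),(s,S,(390,145,478,232))):
    a,b=f(*box[:2]);c,e=f(*box[2:]);im=d['pixels'][int(b):int(e)+2,int(a):int(c)+2].max(2)
    m=im>110; ys,xs=np.nonzero(m); print(xs.mean()+int(a),ys.mean()+int(b),m.sum())
a=-.175;R=np.array([[np.cos(a),-np.sin(a)],[np.sin(a),np.cos(a)]]);o=np.array([.5976,-.0688])
print('expect bay',o+R@[.038,.05],'near',o+R@[-.038,.05])
print('stand frame knob',R.T@(tri(t,T(432,508),s,S(173,136))[0][:2]-o))
```

```text
fins (array([ 0.64449759, -0.02448876,  0.20249848]), np.float64(0.004251318516670102))
knob (array([ 0.42564633, -0.09122723,  0.10669198]), np.float64(0.00042286841565689206))
knob@.112 [ 0.42535726 -0.09099971  0.112     ] [ 0.42933763 -0.09309635  0.112     ]
finfar [ 0.6679986  -0.02780584  0.21      ]
finnear [ 0.61569333 -0.02294847  0.21      ]
tabL [6.47155184e-01 3.62110441e-04 2.10000000e-01]
tabR [ 0.63880551 -0.05166757  0.21      ]
273.5578231292517 153.7891156462585 147
260.29357798165137 199.5137614678899 109
expect bay [ 0.64372502 -0.02617978] near [ 0.5688858  -0.01294756]
stand frame knob [-0.16542258 -0.05202323]
```

Fins, bay and knob agree with the expected stand layout (yaw about -0.175). Joint 6 range calls for the half-turned grasp, so I raise and turn by -2.70.

```bash
python3 -m creep '[1,0,0,-25,-0.18, 1,0,0,-25,-0.18, 1,0,0,-25,-0.18, 1,0,0,-25,-0.18, 1,0,0,0,-0.18, 1,0,0,0,-0.18, 1,0,0,0,-0.18, 1,0,0,0,-0.18, 1,0,0,0,-0.18, 1,0,0,0,-0.18, 1,0,0,0,-0.18, 1,0,0,0,-0.18]'; python3 -m creep '[1,0,0,0,-0.18, 1,0,0,0,-0.18, 1,0,0,0,-0.18, 1,0,0,0,0]'
cat > go.py <<'E'
import sys
from h import *
from scipy.spatial.transform import Rotation as Ro
def rel(p,yaw=None):
    o=env.observe();R=Ro.from_rotvec(o['tool_rot']).as_matrix()
    print('pos',o['position'].round(4),'q',o['q'].round(2),'w',round(o['gripper_width'],4),'f',o['force'].round(1),'t',o['clock'])
    print('yaw',np.arctan2(R[1,0],R[0,0]).round(4),'z',R[:,2].round(3),'shift mm',(R.T@(np.array(p)-o['position'])*1e3).round(1))
if __name__=='__main__': rel([float(a) for a in sys.argv[1:4]])
E
python3 go.py 0.426 -0.091 0.25
```

```text
clock: 1.6
position: [0.1532, -0.554, 0.3307]
tool_rot: [-1.086, -2.947, -0.002]
force: [-0.1, 0.3, 0.9]
gripper_width: 0.0854
gripper_force: 0.0
clock: 2.1
position: [0.1532, -0.5541, 0.3309]
tool_rot: [-0.273, -3.13, -0.001]
force: [0.6, -0.1, -0.2]
gripper_width: 0.0856
gripper_force: 0.0
pos [ 0.1532 -0.5541  0.3309] q [-1.44  0.31  0.28  1.55  0.   -1.27] w 0.0856 f [ 0.6 -0.1 -0.2] t 2.1
yaw 2.9678 z [-0.     0.001 -1.   ] shift mm [-188.6  503.2   81.2]
```

```bash
python3 -m creep '[1,-19,50,0,0, 1,-19,50,0,0, 1,-19,50,0,0, 1,-19,50,0,0, 1,-19,50,0,0, 1,-19,50,0,0, 1,-19,50,0,0, 1,-19,50,0,0, 1,-19,50,0,0, 1,-18,53,0,0, 1,0,0,40,0, 1,0,0,0,0]'; python3 go.py 0.426 -0.091 0.093
python3 - <<'E'
from h import *
import pickle
d=shot('wrist');pickle.dump(d,open('/tmp/w1.pkl','wb'))
cv2.imwrite('pics/w1.png',cv2.resize(d['pixels'],(800,600)))
u,v=proj(d,(.4257,-.0912,.11));print(u/.64,v/.64)
E
```

```text
clock: 3.6
position: [0.4237, -0.0894, 0.2888]
tool_rot: [-0.27, -3.124, -0.003]
force: [0.4, 0.1, 0.4]
gripper_width: 0.0852
gripper_force: 0.0
pos [ 0.4237 -0.0894  0.2888] q [-0.39  0.03 -0.16  1.39 -0.   -0.22] w 0.0852 f [0.4 0.1 0.4] t 3.6
yaw 2.9691 z [-0.006  0.002 -1.   ] shift mm [ -3.7  -1.4 195.8]
401.18980264425863 277.9084438626296
```

View pics/w1.png

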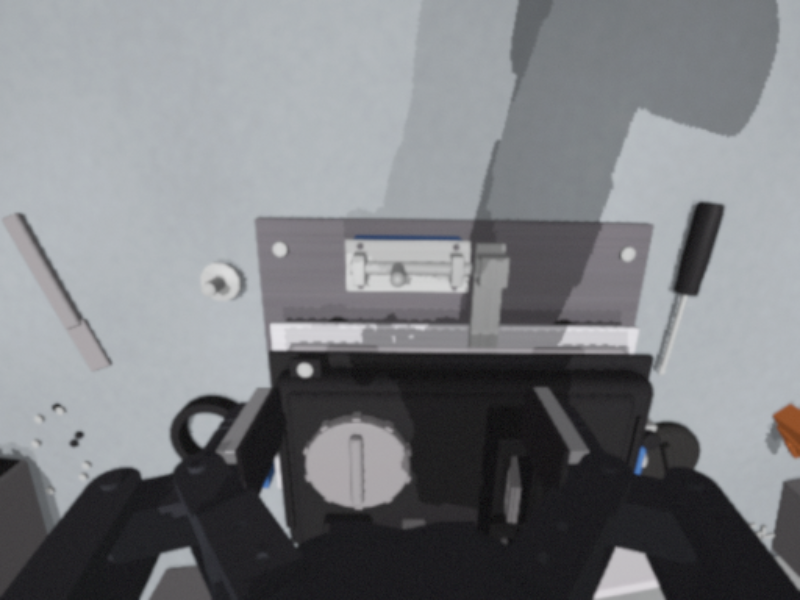

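The wrist view shows the knob at about (398,278), against a prediction of (401,278), with the keeper at (490,262). Descend and grip the knob.

```bash
python3 -m creep '[1,-2,-1,50,0, 0.6,-1,0,50,0, 0.5,0,0,50,0, 0.5,0,0,30,0, 0.5,0,0,18,0, 0.5,0,0,0,0]'; python3 go.py 0.426 -0.091 0.090
python3 -m creep '[0,0,0,0,0, 0,0,0,0,0, 0,0,0,0,0, 0,0,0,0,0]'; python3 go.py 0.426 -0.091 0.090
```

```text
clock: 4.4
position: [0.4282, -0.0935, 0.0936]
tool_rot: [-0.275, -3.129, -0.0]
force: [-0.6, -0.2, 0.2]
gripper_width: 0.043
gripper_force: 0.0
pos [ 0.4282 -0.0935  0.0936] q [-0.4   0.15 -0.53  0.9  -0.   -0.22] w 0.043 f [-0.6 -0.2  0.2] t 4.4
yaw 2.9664 z [-0.001  0.    -1.   ] shift mm [2.6 2.1 3.6]
clock: 4.9
position: [0.4295, -0.0934, 0.0949]
tool_rot: [0.27, 3.127, -0.003]
force: [-0.8, -2.3, 5.3]
gripper_width: 0.0094
gripper_force: 58.6
pos [ 0.4295 -0.0934  0.0949] q [-0.4   0.15 -0.52  0.9  -0.   -0.22] w 0.0094 f [-0.8 -2.3  5.3] t 4.9
yaw 2.9694 z [ 0.003 -0.002 -1.   ] shift mm [3.8 1.8 4.9]
```

```bash
python3 -m creep '[0,0,6,0,0, 0,0,6,0,0, 0,0,6,0,0, 0,0,6,0,0, 0,0,5,0,0, 0,0,5,0,0, 0,0,4,0,0, 0,0,2,0,0, 0,0,0,0,0]'; python3 go.py 0.436 -0.053 0.095
```

```text
clock: 6.02
position: [0.4359, -0.0596, 0.0951]
tool_rot: [0.275, 3.128, -0.025]
force: [-5.9, -24.5, 5.1]
gripper_width: 0.0094
gripper_force: 58.9
pos [ 0.4359 -0.0596  0.0951] q [-0.31  0.15 -0.52  0.9  -0.01 -0.13] w 0.0094 f [ -5.9 -24.5   5.1] t 6.025
yaw 2.9662 z [ 0.    -0.016 -1.   ] shift mm [ 1.   6.5 -0. ]
```

Travel was 34 mm, then 25 N of resistance, which fits the end stop after a start near 5–6 mm. Release, lift and check with the camera.

```bash
python3 -m creep '[0.5,0,-5,0,0, 0.5,0,0,0,0, 0.5,0,0,-20,0, 0.5,0,0,-50,0, 1,0,0,-60,0, 1,0,0,-60,0, 1,0,0,0,0]'
python3 - <<'E'
from h import *
import pickle
from go import rel
d=shot('wrist');pickle.dump(d,open('/tmp/w2.pkl','wb'))
c=d['pixels'][100:320,140:440]
cv2.imwrite('pics/w2.png',cv2.resize(c,None,fx=2.6,fy=2.6,interpolation=cv2.INTER_CUBIC))
rel((.6437,-.0262,.30))
a=-.175;R=np.array([[np.cos(a),-np.sin(a)],[np.sin(a),np.cos(a)]]);o=np.array([.5976,-.0688])
for y in(-.052,-.018,-.012):
    p=o+R@[-.165,y];u,v=proj(d,(*p,.11));print(y,(u-140)*2.6,(v-100)*2.6)
E
```

```text
clock: 6.9
position: [0.4366, -0.058, 0.2881]
tool_rot: [0.267, 3.121, -0.002]
force: [-0.0, -0.7, -0.9]
gripper_width: 0.0855
gripper_force: 0.0
pos [ 0.4355 -0.0578  0.2855] q [-0.32  0.03 -0.16  1.37  0.   -0.14] w 0.0854 f [ 0.1  0.5 -1.5] t 6.95
yaw 2.9705 z [ 0.005 -0.001 -1.   ] shift mm [-199.8   66.5  -13.6]
-0.052 233.40887177527193 182.6650271980317
-0.018 306.2436920906172 182.94480619139162
-0.012 319.1024251369181 183.00065975611054
```

View pics/w2.png

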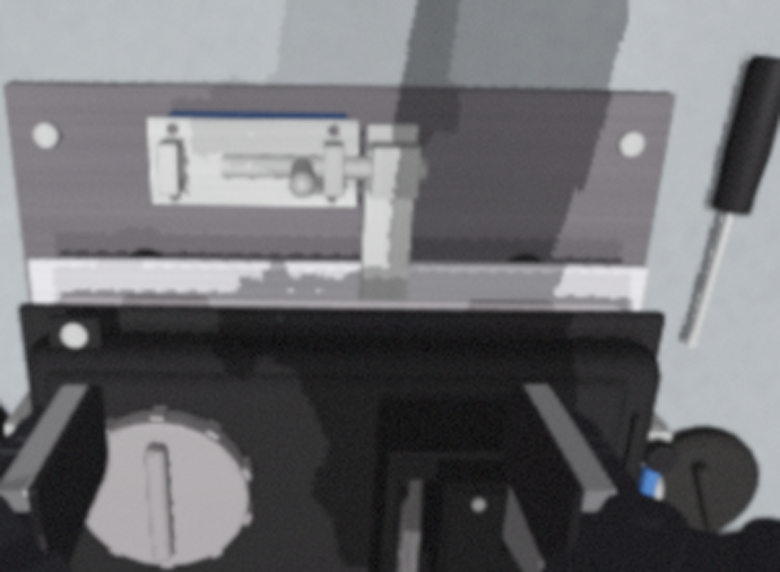

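The bolt's tip now shows through the keeper at about (425,165), with the knob at about (303,180). A finger might have stopped on the strap instead, so I regrip higher and push once more to confirm the end stop.

```bash
python3 -m creep '[0.5,0,-1,60,0, 0.5,0,0,60,0, 0.5,0,0,50,0, 0.5,0,0,15,0, 0,0,0,0,0, 0,0,0,0,0, 0,0,0,0,0]'; python3 go.py 0.436 -0.06 0.1; python3 -m creep '[0,0,3,0,0, 0,0,3,0,0, 0,0,2,0,0, 0,0,0,0,0]'; python3 go.py 0.436 -0.06 0.1
```

```text
clock: 7.82
position: [0.4332, -0.0594, 0.0981]
tool_rot: [-0.27, -3.128, 0.002]
force: [-2.8, -3.2, -7.0]
gripper_width: 0.0086
gripper_force: 58.4
pos [ 0.4332 -0.0594  0.0981] q [-0.32  0.14 -0.52  0.91 -0.   -0.15] w 0.0086 f [-2.8 -3.2 -7. ] t 7.825
yaw 2.9694 z [-0.002 -0.001 -1.   ] shift mm [-2.9 -0.1 -1.9]
clock: 8.32
position: [0.4333, -0.0588, 0.0983]
tool_rot: [-0.277, -3.125, 0.03]
force: [-9.7, -32.5, -8.0]
gripper_width: 0.0091
gripper_force: 58.8
pos [ 0.4333 -0.0588  0.0983] q [-0.31  0.14 -0.52  0.91 -0.02 -0.13] w 0.0091 f [ -9.7 -32.5  -8. ] t 8.325
yaw 2.9647 z [-0.006 -0.019 -1.   ] shift mm [-2.8 -0.7 -1.7]
```

That's a firm stop at the same place, so the bolt is home. Release, rise, and go above the driver for a wrist check.

```bash
python3 -m creep '[0.5,0,-8,0,0, 0.5,0,0,0,0, 0.5,0,0,-25,0, 1,0,0,-60,0, 1,0,0,-60,0, 1,0,0,-60,0, 1,0,0,-30,0, 1,-50,17,0,0, 1,-50,17,0,0, 1,-50,17,0,0, 1,-50,15,0,0, 1,0,0,0,0]'
python3 - <<'E'
from h import *
import pickle
from go import rel
d=shot('wrist');pickle.dump(d,open('/tmp/w3.pkl','wb'))
cv2.imwrite('pics/w3.png',cv2.resize(d['pixels'],(800,600),interpolation=cv2.INTER_CUBIC))
rel((.644,-.0255,.30))
for p in((.6445,-.0250,.208),(.6437,-.0262,.208)):
    u,v=proj(d,p);print(u/.64,v/.64)
E
```

```text
clock: 9.82
position: [0.6456, -0.0266, 0.3295]
tool_rot: [-0.266, -3.127, -0.002]
force: [-0.2, -0.3, -0.7]
gripper_width: 0.0855
gripper_force: 0.0
pos [ 0.6437 -0.0269  0.3311] q [-0.17  0.47  0.52  1.62  0.    0.  ] w 0.0853 f [-0.7  0.1 -0.5] t 9.875
yaw 2.9716 z [-0.003  0.001 -1.   ] shift mm [-0.1  1.4 31.1]
405.4807084987303 294.005108859912
403.46368124581113 293.14558466187754
```

View pics/w3.png

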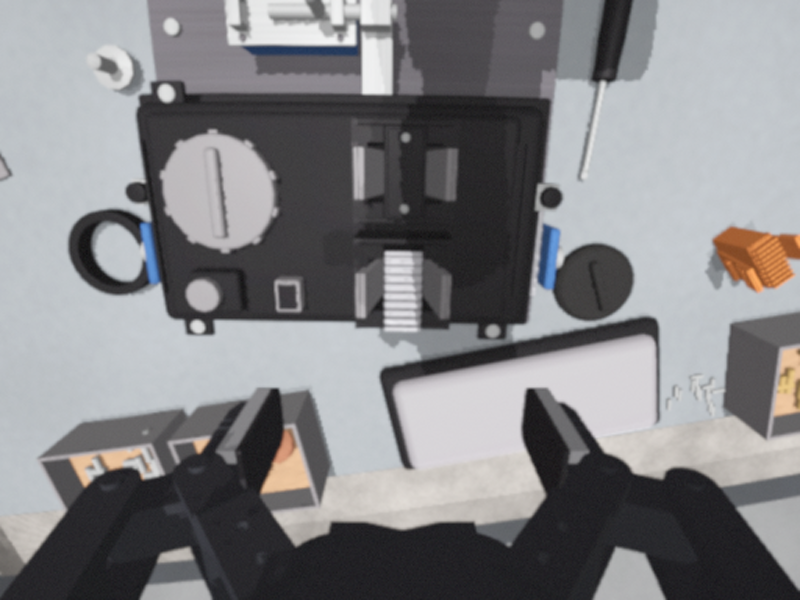

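The wrist view has the fins centred at about (403,291), against a prediction of (404,293) at height 0.208. The catches are symmetric at 362 and 446. Descend and pinch.

```bash
python3 -m creep '[1,0,1,45,0, 1,0,0,45,0, 1,0,0,30,0, 1,0,0,12,0, 1,0,0,9,0, 1,0,0,0,0]'; python3 go.py 0.644 -0.0255 0.189; python3 -m creep '[0.4,0,0,0,0, 0.4,0,0,0,0, 0.4,0,0,0,0, 0.3,0,0,0,0, 0.3,0,0,0,0, 0.3,0,0,0,0]';  python3 go.py 0.644 -0.0255 0.189
```

```text
clock: 10.62
position: [0.6427, -0.0271, 0.1933]
tool_rot: [0.269, 3.129, -0.0]
force: [-0.1, 0.4, 0.0]
gripper_width: 0.0855
gripper_force: 0.0
pos [ 0.6427 -0.0271  0.1933] q [-0.17  0.46  0.17  1.28  0.    0.  ] w 0.0855 f [-0.1  0.4  0. ] t 10.625
yaw 2.9698 z [ 0.001 -0.    -1.   ] shift mm [-1.   1.8  4.3]
clock: 11.38
position: [0.6437, -0.0267, 0.1946]
tool_rot: [0.269, 3.126, 0.001]
force: [-0.9, 1.8, 8.9]
gripper_width: 0.034
gripper_force: 59.5
pos [ 0.6437 -0.0267  0.1946] q [-0.17  0.46  0.17  1.28  0.    0.  ] w 0.034 f [-0.9  1.8  8.9] t 11.375
yaw 2.9702 z [ 0.004  0.    -1.   ] shift mm [-0.1  1.3  5.6]
```

Stopped at 34 mm with 59 N, so it is on the pinched tabs and not the 26 mm body. Draw straight up.

```bash
python3 -m creep '[0.2,0,0,0,0, 0.2,0,0,-3,0, 0.2,0,0,-5,0, 0.2,0,0,-8,0, 0.2,0,0,-10,0, 0.2,0,0,-10,0]'; python3 go.py 0.644 -0.0255 0.295;python3 -m creep '[0.2,0,0,-10,0, 0.2,0,0,-12,0, 0.2,0,0,-12,0, 0.2,0,0,-12,0, 0.2,0,0,-10,0, 0.2,0,0,-6,0, 0.2,0,0,-2,0, 0.2,0,0,0,0, 0.2,0,0,0,0, 0.2,0,0,0,0]'
python3 - <<'E'
from h import *
import pickle
from go import rel
rel((.644,-.0255,.29))
d=shot('wrist');s=shot('scene')
a=cv2.resize(d['pixels'],(400,300));b=cv2.resize(s['pixels'][130:280,160:360],(400,300),interpolation=cv2.INTER_CUBIC)
cv2.imwrite('pics/e.png',cv2.resize(np.hstack([a,b]),(800,300)))
cv2.imwrite('pics/ws.png',cv2.resize(d['pixels'],(800,600)))
E
```

```text
clock: 12.12
position: [0.6425, -0.0271, 0.229]
tool_rot: [-0.27, -3.13, -0.0]
force: [0.9, 2.7, -4.0]
gripper_width: 0.0339
gripper_force: 60.0
pos [ 0.6425 -0.0271  0.229 ] q [-0.17  0.45  0.24  1.36  0.    0.  ] w 0.0339 f [ 0.9  2.7 -4. ] t 12.125
yaw 2.9698 z [-0.  0. -1.] shift mm [ -1.2   1.8 -66. ]
clock: 13.38
position: [0.6424, -0.0271, 0.2918]
tool_rot: [-0.269, -3.129, 0.0]
force: [-0.2, 0.1, 0.0]
gripper_width: 0.0339
gripper_force: 60.1
pos [ 0.6424 -0.0271  0.2918] q [-0.17  0.45  0.4   1.52 -0.    0.  ] w 0.0339 f [-0.2  0.1  0. ] t 13.375
yaw 2.9698 z [-0.001  0.    -1.   ] shift mm [-1.3  1.8  1.8]
```

View pics/e.png

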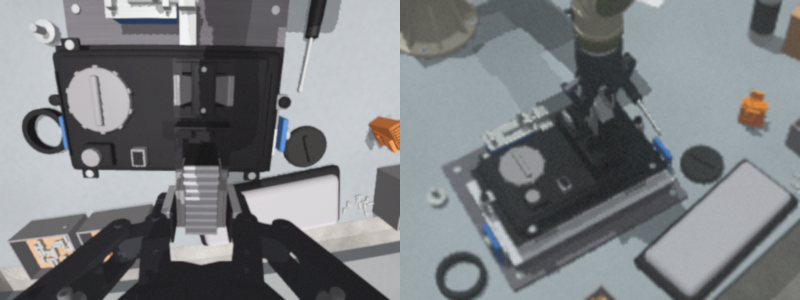

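The finned module hangs between the fingertips above its empty bay, with the plain one still in place. I'll check its height and level at full scale.

Run:
```python
from h import *
d=env.get_image('wrist');im=d['pixels']
for z in(.208,.27,.305):
    for x in (-.028,0,.028):
        u,v=proj(d,(.643+x*.985,-.0265-x*.174,z));print(z,x,round(u/.64),round(v/.64))
```

```text
0.208 -0.028 405 268
0.208 0 405 316
0.208 0.028 405 360
0.27 -0.028 406 303
0.27 0 406 365
0.27 0.028 405 420
0.305 -0.028 407 336
0.305 0 407 409
0.305 0.028 406 474
```

View pics/ws.png

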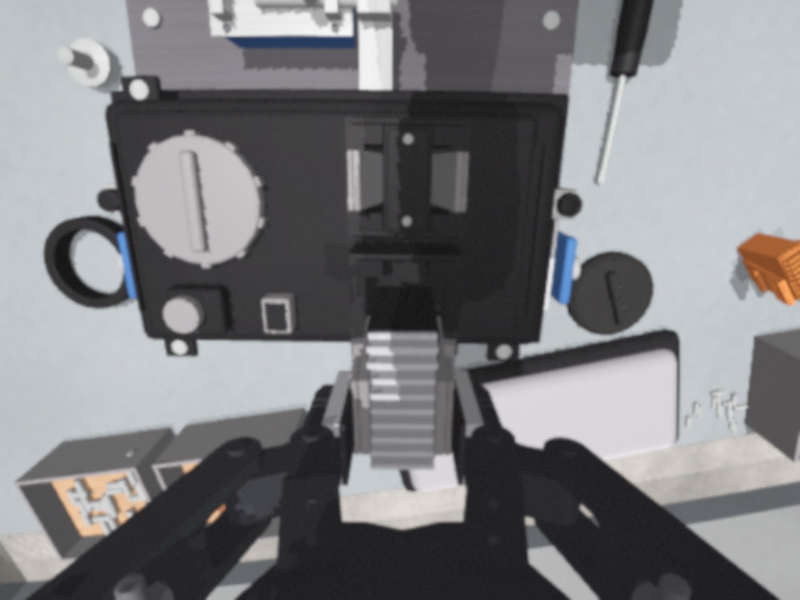

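The fins span rows 333–468 at column 404, against 336–474 predicted for a level module with its top at 0.305. So the underside is at about 0.24, the catches are pinched tight between the pads, and the control module is in place. Handing in.

```bash
python3 -c "
from cell import env
print(env.sign_off())"
```

```text
the job is handed in; nothing more can be done
None
```

I handed the job in at about 13 s of the 42 s: the bolt is against its end stop, and the finned driver is held level by its pinched catches about 10 cm above its bay. The plain module and the nearby bench items look undisturbed in the last wrist picture; the hand-in gave no verdict.

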